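# Open the sprung filler cap of a hydraulic tank

## Task

Flip the steel tab on top of the hydraulic tank right over, well past upright, so it stays open, then unscrew the black filler cap beneath it (anticlockwise from above) until it comes free, and stand it upright on its stem in the parts tray. How far the cap must turn is not known, so go by feel: never wrench it against its stop, pull it while it is still locked or jam it against the neck; leave the sleeve, plug and fitting where they are.

Things in the scene. Friction and masses are not known exactly. Their poses are not given: they have to be found in the camera images.
- tank: Grey steel hydraulic tank fixed to the bench, 210 x 170 x 100 mm (x, y, z); origin at the centre of its underside, z up. The filler axis is upright, at (10, 0) mm in the tank frame. The tab's hinge lies at its -x side, the fin at its +x side
- neck: Steel filler neck fixed to the tank, 48 mm outer diameter, 37 mm tall; origin on the filler axis at the tank's top face, axes as the tank's. Two thread lips hidden inside hold the cap's lugs; between them are two notches where the lugs come out. The stop is about 0.35 rad past where the lugs come free. Never load cap and neck against each other beyond 35 N
- tab (a joint): Hinge angle of the flip tab, rad: 0 lies flat over the cap, 1.57 upright, 2.5 fully over; stiff hinge (0.25 N m friction) that stays where it is left
- tab_hinge (a point): Point on the hinge axis, 171 mm above the bench, 48 mm to the tank's -x side of the filler axis; the hinge axis runs along the tank's y. Axes as the tank's
- tab_fin (a point): Centre of the upright fin on the tab's free end: 14 mm along the tab, 12 mm wide along the hinge axis, 20 mm tall, standing on the tab plate. 96 mm out from the hinge axis, 13 mm above it when flat. Plate: 4 mm thick, 56 mm wide to 82 mm from the hinge, then a 16 mm wide tongue to 106 mm. Its x runs along the tab away from the hinge, z out of the tab's top face
- cap: Loose black round screw cap, about 0.1 kg: fluted head 50 mm diameter, 24 mm tall, on a 27 mm stem with two lugs 39 mm across; 46.5 mm tall in all. Origin at the centre of the stem's underside. Its top is 163 to 168 mm above the bench. It frees after 0.4 to 2.1 rad anticlockwise, rising up to 5 mm as it turns; a spring pushes it up with 5 to 8 N. Once free it lifts out; 25 mm clears the neck
- cap_head (a point): Centre of the cap's head, 34.5 mm above the cap's origin: where to grip it
- tray: Shallow aluminium parts tray held to the bench, 160 x 140 mm outside, walls 3 mm thick and 16 mm high, floor 3 mm thick; origin at the centre of its underside. It is to the left or to the right of the tank
- sleeve: Loose steel sleeve standing on the bench, 68 mm diameter, 60 mm tall; origin at the centre of its underside. Bystander
- plug: Loose brass plug, 26 mm diameter, 24 mm tall; origin at the centre of its underside. Bystander
- fitting: Loose steel pipe fitting, 32 mm diameter, 42 mm tall; origin at the centre of its underside. Bystander
Things that resemble listed ones, but are neither listed nor needed, are in the scene too. Leave any blue or turquoise look-alike of the cap alone.

How it is judged:
By the outcome, as a careful person would: the job done as asked, in the order asked, and still so for the second after the job is handed in, with the robot touching nothing.
It also fails if it takes over 72 s, if anything falls off the work surface, if the arm or the gripper's body presses on something with over 40 N, if the wrist force passes 120 N, or if a joint passes its speed limit or range.

## Robot

A 6-joint arm with a two-finger parallel gripper is mounted at the origin on the work surface. World frame = base frame: x ahead of the robot, y to its left, z up, the work surface at z = 0. Lengths are in mm, angles in rad, forces in N, time in s.
With the tool pointing down it reaches from about 400 to 925 mm from the base axis. Payload 12.5 kg.
Tool frame: the origin (TCP) lies midway between the tips of the shut fingers; the grasp point (between the pads) lies 19 mm behind it; z points along the fingers, y is the line along which they close (so a half turn about z gives the same grasp; the last joint's range is limited). The gripper opens to 95 mm and grips with 3 to 60 N. Pads are 20 mm wide; open, the fingers measure 119 mm over their backs; the gripper's body (75 mm by 180 mm) begins 59 mm behind the grasp point.
Start: joints at [-1.424, 0.491, 1.559, -0, 1.092, -0.106], TCP at [156.345, -605.147, 214.661] pointing down, gripper open.
Joint ranges: [-3.1, 3.1], [-0.84, 2.19], [0.05, 2.79], [-1.13, 4.28], [0.06, 2.93], [-2.69, 2.69]. Speed limits (rad/s): [2.22, 2.22, 2.79, 3.14, 3.14, 3.14].

## Interface

Orientations are given as [roll, pitch, yaw] about the fixed x, y, z axes, in that order (R = Rz(yaw) Ry(pitch) Rx(roll)).
In Python, from cell import readout, eyes, env gives the robot as it stands.
- The arm moves only by the tool move_arm, never from a script. Its argument "plan" is a list of rows, each a list of 3 entries, a list of its own where there are three numbers: the turn, a rotation vector about the tool's x, y, z in degrees, then the shift along the tool's x, y, z in m, then the gripper command: -1 is shut, 1 is fully open, values between are in proportion. In form: [[[ax, ay, az], [x, y, z], jaw], ...]. A call has 1 to 5 rows; each row is the pose to reach, as a shift and turn from the pose commanded when the call began, along the tool's axes at that moment; what a row does not reach only later rows make up. A row lasts 1/8 s, in which the tool goes at most 62.5 mm and 10.7 degrees, less where a joint would pass 70% of its speed; a pose out of reach is approached as far as the arm can. A call with a gripper value outside its range is refused whole. The fingers move at their own pace and stop on an object; the grip force is fixed at half the most. Time passes only in rows, so rows that repeat a pose let the fingers close. It gives the time, the measured TCP pose, the force, the opening and the grip force at its end, in the units of the state.
- readout.state(): the state, without advancing time (a new reading comes with each control period).
- eyes.read_camera(name): name is "side" or "top"; returns a dict with "img" (400x640x3 uint8, red, green, blue), "K" (3x3 intrinsics, pixels), "extrinsics" (4x4, takes a point from camera to world coordinates). Camera axes: x right, y up, looking along -z (the intrinsics and any distortion apply to the point x, -y, -z); pixel columns grow to the right and rows downward; lengths in mm; the calibration is good to about 2 mm. A picture is of the moment at which its call begins. There is no depth.
- env.job_done(): hands the job in; it is judged then, once.
Trained networks look in a picture, given as the dict that the camera call returned (one of the last four; its "shot" number tells which), for a name from the list of things; names that differ only in an ending like _2 or _b are one class to them, and where a whole thing is asked for, a point or a joint stands for the part that bears it (a point fixed in the world has none). Each returns a list of dicts, best first, with "score" (0 to 1); they miss things now and then, are a little off and sometimes report something else, mostly with a low value. They report only what shows in the picture. A call takes as long as a camera call. They do not tell look-alikes from the thing itself.
- eyes.cut_out(picture, name): "mask" (400x640 bool, what is visible of it) and "uv" ([column, row] in pixels, amid what is visible of it).
The state is a dict: "t": time; "joints": joint angles; "qvel": joint speeds; "tau": joint torques, N m; "eef_pos": TCP position; "tcp_rot": TCP orientation; "ft_force": force on the tool from outside, world axes, zero at the start; "moment": the same for the moment, N m; "opening": opening from 0.0 (shut) to 1.0 (fully open); "grip_force": force on a finger pad.
Only numpy, scipy, OpenCV 4.12 (cv2) and the standard library are available. Lean on these libraries where they do the work, as an engineer would, in place of code of your own. Each camera call takes 0.05 s, during which the arm holds its last target. There are 200 camera calls.

## Working session

There is one attempt and no reset: what is moved stays moved. The work goes in short steps, Python scripts to look and compute and a tool call to move; the robot and the scene stay as the last step left them, time stands still between calls to the robot, and variables do not carry over. Pictures are saved under pics/ and viewed, at most 10 in all, crops included, and the job is handed in when it is done.

Besides the shell and the picture viewer there is one more tool, called after "Call:" as name(argument=value, ...), one argument or row to a line, values as JSON. move_arm: Moves the arm, as the interface text tells. Its arguments: {"type":"object","properties":{"plan":{"type":"array","items":{"type":"array"}}},"required":["plan"]}

```bash
mkdir -p pics; ls; cat > h.py <<'E'
import numpy as np, cv2
from cell import readout, eyes, env
from scipy.spatial.transform import Rotation as R
def ray(p,uv):
    K=np.array(p["K"]);E=np.array(p["extrinsics"])
    d=np.linalg.inv(K)@[uv[0],uv[1],1]; d=E[:3,:3]@(d*[1,-1,-1]); return E[:3,3],d
def atz(p,uv,z):
    o,d=ray(p,uv); return o+d*(z-o[2])/d[2]
def proj(p,X):
    K=np.array(p["K"]);E=np.array(p["extrinsics"])
    c=E[:3,:3].T@(np.array(X)-E[:3,3]); q=K@(c*[1,-1,-1]); return q[:2]/q[2]
def save(p,n): cv2.imwrite(f"pics/{n}.png",p["img"][:,:,::-1])
E
python3 - <<'E'
from h import *
np.set_printoptions(precision=1,suppress=True)
print(readout.state())
for c in ("top","side"):
    p=eyes.read_camera(c); save(p,c+"0"); print(c,[k for k in p],p["K"],p["extrinsics"])
    for n,z in (("tank",100),("tab",171),("cap",160),("tray",10),("neck",130),("sleeve",60),("plug",24),("fitting",42)):
        for r in eyes.cut_out(p,n)[:3]:
            print(n,round(r["score"],2),np.array(r["uv"]),r["mask"].sum(),atz(p,r["uv"],z))
E
```

```text
pics
{'t': 0.0, 'joints': array([-1.4,  0.5,  1.6, -0. ,  1.1, -0.1]), 'qvel': array([ 0.,  0., -0., -0.,  0., -0.]), 'tau': array([ -0. , -61.3, -25.8,   0.1,   0. ,  -0. ]), 'eef_pos': array([ 156.3, -604.9,  214.1]), 'tcp_rot': array([-3.1, -0. ,  0.3]), 'ft_force': array([ 0.2, -0.9, -0.5]), 'moment': array([-0., -0., -0.]), 'grip_force': 0.0, 'opening': 1.0041110517917964}
top ['img', 'K', 'extrinsics', 'shot'] [[511.4   0.  323. ]
 [  0.  511.4 189.8]
 [  0.    0.    1. ]] [[  -0.1    1.    -0.2  332.9]
 [  -1.    -0.1    0.    10.2]
 [   0.     0.2    1.  1339.8]
 [   0.     0.     0.     1. ]]
tank 0.86 [315.5 224.7] 5889 [515.1  13.1 100. ]
tab 0.9 [310.8 219.3] 889 [517.9  23.  171. ]
tab 0.6 [403.4 146.7] 85 [ 678.8 -207.3  171. ]
cap 0.72 [320.  159.3] 304 [663.1  -7.2 160. ]
cap 0.56 [371.4 206.5] 351 [ 541.1 -120.4  160. ]
cap 0.44 [402.9 147.3] 76 [ 680.6 -208.   160. ]
tray 0.82 [220. 243.] 3432 [495.8 264.   10. ]
sleeve 0.92 [440.5 224.6] 479 [ 501.6 -301.9   60. ]
plug 0.58 [439.3 221.6] 483 [ 514.4 -308.5   24. ]
plug 0.47 [213.3 157.9] 35 [722.5 274.6  24. ]
side ['img', 'K', 'extrinsics', 'shot'] [[462.5   0.  317. ]
 [  0.  462.5 195.4]
 [  0.    0.    1. ]] [[ -0.8   0.3  -0.5 119.9]
 [ -0.6  -0.4   0.7 628.1]
 [ -0.    0.9   0.5 569.5]
 [  0.    0.    0.    1. ]]
tank 0.59 [349.9 244.5] 11581 [478.5  75.7 100. ]
tank 0.16 [346.7 221.2] 566 [525.1  17.1 100. ]
tab 0.72 [342.3 189.4] 972 [529.5  27.1 171. ]
cap 0.91 [343.9 207.2] 334 [502.3  61.2 160. ]
cap 0.58 [286.1 216. ] 333 [563.8 141.9 160. ]
cap 0.38 [380.6 203.6] 23 [457.9  13.4 160. ]
tray 0.76 [269.5 351.6] 7978 [488.9 278.1  10. ]
neck 0.77 [346.2 221.5] 591 [499.4  57.5 130. ]
sleeve 0.97 [428.9 192.3] 932 [ 478.7 -244.3   60. ]
sleeve 0.29 [346.7 223. ] 579 [555.9 -29.4  60. ]
plug 0.51 [171.9 292. ] 186 [708.2 291.3  24. ]
fitting 0.41 [329.6 175.9] 47 [ 727.9 -206.5   42. ]
```

```bash
python3 -c "
import cv2
a=cv2.imread('pics/top0.png');b=cv2.imread('pics/side0.png')
a=cv2.resize(a[110:310,160:460],None,fx=2.66,fy=2.66,interpolation=2); cv2.imwrite('pics/top0c.png',a)
b=cv2.resize(b[140:400,150:450],None,fx=2.3,fy=2.3,interpolation=2); cv2.imwrite('pics/side0c.png',b)"
```

```text
(no output)
```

View pics/top0c.png

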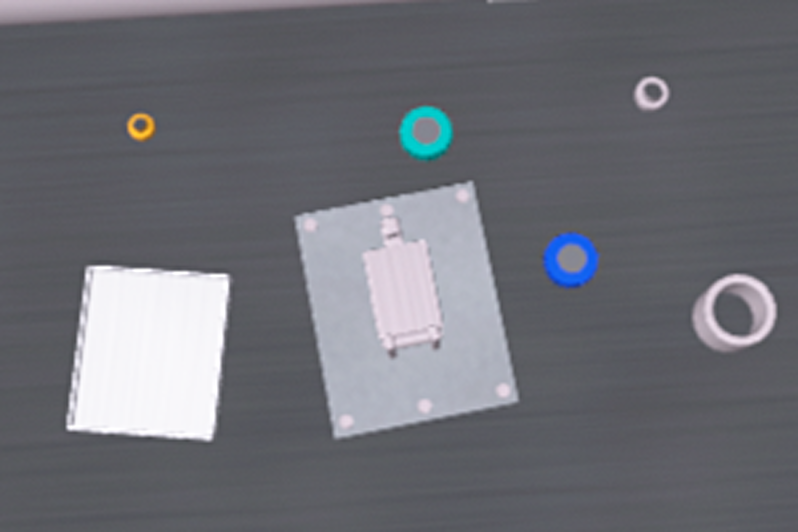

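View pics/side0c.png

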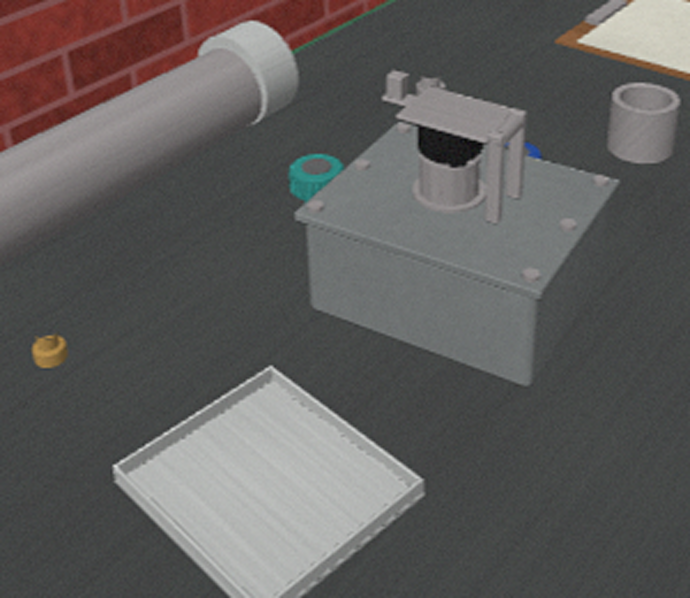

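The top view shows the tank at about (400,310), with the hinge posts at its near edge (~(392,350) and (436,343)) and the fin at (391,232). The tray is on the left, and teal and blue decoys lie beside the tank. The side view shows the fin at (397,83), and the black cap under the plate at (450,145). Next I fit the tank's pose.

```bash
python3 - <<'E'
from h import *
from scipy.optimize import least_squares
np.set_printoptions(precision=2,suppress=True)
p=eyes.read_camera("top"); s=eyes.read_camera("side")
tc=lambda u,v:np.array([u/2.66+160,v/2.66+110]); sc=lambda u,v:np.array([u/2.3+150,v/2.3+140])
cs=[tc(297,215),tc(471,182),tc(517,401),tc(335,437)]
C=np.array([atz(p,c,100) for c in cs]); print(C, C.mean(0))
obs=[(p,cs[0],(105,85,100)),(p,cs[1],(105,-85,100)),(p,cs[2],(-105,-85,100)),(p,cs[3],(-105,85,100)),
(s,sc(298,214),(105,85,100)),(s,sc(540,292),(-105,85,100)),(s,sc(618,180),(-105,-85,100)),
(p,tc(391,231),(58,0,190)),(s,sc(397,83),(58,0,186))]
def W(q,X): c,n=np.cos(q[2]),np.sin(q[2]); return np.array([q[0]+c*X[0]-n*X[1],q[1]+n*X[0]+c*X[1],X[2]])
f=lambda q:np.concatenate([proj(a,W(q,X))-o for a,o,X in obs])
r=least_squares(f,[515,13,.17],loss='soft_l1'); print(r.x, r.fun.reshape(-1,2))
q=r.x
for n,X in dict(axis=(10,0,165),hinge=(-38,0,171),fin=(58,0,184)).items(): print(n,W(q,X))
for a in (p,s):
  for n in("tab_fin","tab_hinge","cap_head","tray"):
    for m in eyes.cut_out(a,n)[:1]: print(n,m["score"],np.array(m["uv"]))
m=eyes.cut_out(p,"tray")[0]["mask"].astype(np.uint8)
b=cv2.boxPoints(cv2.minAreaRect(cv2.findContours(m,0,1)[0][0])); B=np.array([atz(p,x,12) for x in b]);print(B,B.mean(0))
st=readout.state();print(st["eef_pos"],st["tcp_rot"])
E
```

```text
[[606.37 116.52 100.  ]
 [627.9  -47.5  100.  ]
 [421.88 -75.14 100.  ]
 [399.99  90.83 100.  ]] [514.03  21.18 100.  ]
[513.57  22.02   0.13] [[-1.4  -0.01]
 [ 0.41 -0.36]
 [ 0.37  0.54]
 [-0.72  0.72]
 [-1.93 -1.6 ]
 [ 0.46 -0.29]
 [ 1.48 -0.71]
 [-0.55 -1.54]
 [ 0.24  0.13]]
axis [523.49  23.32 165.  ]
hinge [475.9   17.08 171.  ]
fin [571.08  29.57 184.  ]
tab_fin 0.8 [308.6 215.6]
tab_hinge 0.83 [312.7 224.8]
cap_head 0.88 [376.  207.5]
tray 0.98 [214.7 247.7]
tab_fin 0.83 [342.8 189.3]
tab_hinge 0.69 [344.4 242.9]
cap_head 0.62 [342.7 205.8]
tray 0.9 [266.3 349.8]
[[428.74 353.78  12.  ]
 [594.43 334.68  12.  ]
 [569.25 188.77  12.  ]
 [404.58 211.64  12.  ]] [499.25 272.22  12.  ]
[ 156.37 -605.15  214.67] [3.14 0.   0.25]
```

```bash
cat >> h.py <<'E'
Q=np.array([513.57,22.02,0.1305])
def W(X): c,n=np.cos(Q[2]),np.sin(Q[2]); return np.array([Q[0]+c*X[0]-n*X[1],Q[1]+n*X[0]+c*X[1],X[2]])
def pose(pos,yaw,tilt=0):  # tilt: rotates tool-down so z goes toward tool x (forward)
    return np.array(pos,float), R.from_euler('z',yaw)*R.from_euler('y',-tilt)*R.from_euler('x',np.pi)
def rel(*T):
    s=readout.state(); r0=R.from_euler('xyz',s["tcp_rot"]); p0=s["eef_pos"]
    print("at",np.round(p0,1),np.round(s["tcp_rot"],3),"t",round(s["t"],2),"f",np.round(s["ft_force"],1),"m",np.round(s["moment"],2),"open",round(s["opening"],3),"grip",round(s["grip_force"],1),"q",np.round(s["joints"],2))
    for p,r in T: print(np.round((r0.inv()*r).as_rotvec(degrees=True),1),np.round(r0.inv().apply(p-p0)/1000,4), "rows",np.round(np.linalg.norm(p-p0)/62.5,1))
E
python3 -c "
from h import *
fin=W((58,0,184))
rel(pose(fin+[0,0,80],.1305),pose(fin+[0,0,-6],.1305))"
```

```text
at [ 156.4 -605.1  214.7] [3.141 0.    0.253] t 1.45 f [0.9 0.6 0.1] m [-0.01 -0.02 -0.01] open 1.0 grip 0.0 q [-1.42  0.49  1.56  0.    1.09 -0.11]
[0. 0. 7.] [ 0.5603 -0.5108 -0.0494] rows 12.2
[0. 0. 7.] [ 0.5603 -0.5108  0.0366] rows 12.1
```

Call:
move_arm(
  plan=[
    [[0,0,2],[0.043,-0.039,-0.02],0.2],
    [[0,0,4],[0.084,-0.077,-0.04],0.2],
    [[0,0,6],[0.126,-0.115,-0.05],0.2],
    [[0,0,7],[0.168,-0.153,-0.05],0.2],
    [[0,0,7],[0.21,-0.191,-0.05],0.2],
  ],
)

```text
t: 2.08
eef_pos: [312.6, -366.2, 265.0]
tcp_rot: [3.141, -0.0, 0.13]
ft_force: [0.6, 0.0, -0.3]
opening: 0.608
grip_force: 0.0
```

Call:
move_arm(
  plan=[
    [[0,0,0],[0.043,-0.033,0],0.2],
    [[0,0,0],[0.086,-0.066,0],0.2],
    [[0,0,0],[0.129,-0.099,0],0.2],
    [[0,0,0],[0.172,-0.132,0],0.2],
    [[0,0,0],[0.215,-0.165,0],0.2],
  ],
)

```text
t: 2.7
eef_pos: [504.7, -174.6, 264.8]
tcp_rot: [3.141, -0.0, 0.131]
ft_force: [0.6, -0.6, 0.1]
opening: 0.602
grip_force: 0.0
```

```bash
python3 -c "
from h import *
fin=W((58,0,184))
rel(pose(fin+[0,0,50],.1305),pose(fin+[0,0,-6],.1305))"
```

```text
at [ 504.7 -174.6  264.8] [ 3.141 -0.     0.131] t 2.7 f [ 0.6 -0.6  0.1] m [-0.07 -0.04  0.01] open 0.602 grip 0.0 q [-0.46  0.31  1.71 -0.    1.12  0.98]
[ 0. -0.  0.] [ 0.0924 -0.1938  0.0308] rows 3.5
[ 0. -0.  0.] [ 0.0924 -0.1938  0.0868] rows 3.7
```

Call:
move_arm(
  plan=[
    [[0,0,0],[0.025,-0.052,0],-0.4],
    [[0,0,0],[0.05,-0.104,0],-0.4],
    [[0,0,0],[0.075,-0.156,0.01],-0.4],
    [[0,0,0],[0.0925,-0.194,0.03],-0.4],
    [[0,0,0],[0.0925,-0.194,0.05],-0.4],
  ],
)

```text
t: 3.32
eef_pos: [570.5, 31.0, 214.0]
tcp_rot: [-3.142, -0.0, 0.134]
ft_force: [-0.2, -0.5, -0.7]
opening: 0.303
grip_force: 0.0
```

```bash
python3 -c "
from h import *
a=eyes.read_camera('side');b=eyes.read_camera('top')
A=cv2.resize(a['img'][120:290,250:450],None,fx=2,fy=2);B=cv2.resize(b['img'][130:300,230:430],None,fx=2,fy=2)
cv2.imwrite('pics/g1.png',np.hstack([A,B])[:,:,::-1])
fin=W((58,0,184)); rel(pose(fin+[0,0,-6],.1305)); print(proj(a,fin),proj(b,fin))"
```

```text
at [569.2  29.1 212.8] [-3.141e+00  3.000e-03  1.320e-01] t 3.42 f [-0.3  0.4 -0.4] m [ 0.02  0.1  -0.01] open 0.3 grip 0.0 q [-0.06  0.42  1.7  -0.    1.03  1.37]
[-0.   0.2  0.1] [ 0.002  -0.0002  0.0348] rows 0.6
[322.8602701  177.18991036] [306.51745777 195.82879916]
```

View pics/g1.png

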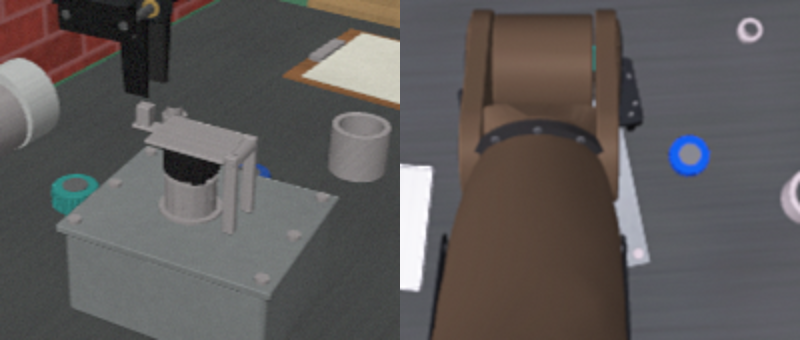

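The side view shows the open fingers (~(140,90)) straight above the fin (145,113). Next I lower and grip it.

Call:
move_arm(
  plan=[
    [[0,0,0],[0.002,0,0.02],-0.4],
    [[0,0,0],[0.002,0,0.035],-0.4],
    [[0,0,0],[0.002,0,0.035],-1],
    [[0,0,0],[0.002,0,0.035],-1],
    [[0,0,0],[0.002,0,0.035],-1],
  ],
)

```text
t: 4.05
eef_pos: [572.0, 29.8, 180.2]
tcp_rot: [-3.139, -0.001, 0.13]
ft_force: [0.5, 10.4, -1.6]
opening: 0.123
grip_force: 30.0
```

```bash
python3 -c "
from h import *
hz=W((-38,0,171)); s=readout.state(); p0=s['eef_pos']
c=np.array([np.cos(.1305),np.sin(.1305),0]); 
rx=(p0-hz)@c; rz=p0[2]-171; print(rx,rz)
def tgt(th,tilt):
    # contact point on fin: grip centre ~ tcp when flat, offset d behind along tool
    fx,fz=96,16  # fin ref point 3 above centre
    X=fx*np.cos(th)-fz*np.sin(th); Z=fx*np.sin(th)+fz*np.cos(th)
    off=187-p0[2]  # ref above tcp
    pt=hz+c*X+[0,0,Z]
    P,r=pose(pt,.1305,tilt); P=pt+r.apply([0,0,1])*off
    return P,r
rel(*[tgt(t,t) for t in np.arange(0,1.5,.175)])"
```

```text
96.95688533837335 9.234954646296472
at [572.   29.8 180.2] [-3.139e+00 -1.000e-03  1.300e-01] t 4.05 f [ 0.5 10.4 -1.6] m [ 1.8  -0.03  0.03] open 0.123 grip 30.0 q [-0.06  0.45  1.73  0.    0.96  1.37]
[-0.1 -0.  -0. ] [-0.001   0.0001 -0.    ] rows 0.0
[-0.1 10.  -0. ] [-0.004   0.0001 -0.0166] rows 0.3
[-0.1 20.  -0. ] [-0.0099  0.     -0.0324] rows 0.5
[-0.1 30.  -0.1] [-0.0185  0.     -0.0469] rows 0.8
[-0.1 40.1 -0.1] [-0.0294 -0.     -0.0597] rows 1.1
[-0.1 50.1 -0.1] [-0.0424 -0.     -0.0704] rows 1.3
[-0.1 60.1 -0.1] [-0.0571 -0.     -0.0787] rows 1.6
[-0.1 70.1 -0.1] [-0.073  -0.     -0.0843] rows 1.8
[-0.1 80.2 -0.1] [-0.0897 -0.     -0.087 ] rows 2.0
```

Call:
move_arm(
  plan=[
    [[0,10,0],[-0.0035,-0.0005,-0.0166],-1],
    [[0,20,0],[-0.0095,-0.0005,-0.0324],-1],
    [[0,30,0],[-0.018,-0.0005,-0.0469],-1],
    [[0,40,0],[-0.029,-0.0005,-0.0597],-1],
    [[0,40,0],[-0.029,-0.0005,-0.0597],-1],
  ],
)

```text
t: 4.68
eef_pos: [547.5, 27.2, 236.4]
tcp_rot: [-3.128, -0.662, 0.131]
ft_force: [-2.5, -14.1, -6.3]
opening: 0.125
grip_force: 29.9
```

```bash
cat >> h.py <<'E'
hz=W((-38,0,171)); c=np.array([np.cos(.1305),np.sin(.1305),0])
def tgt(th,tilt,off=6.8):
    fx,fz=97,16
    X=fx*np.cos(th)-fz*np.sin(th); Z=fx*np.sin(th)+fz*np.cos(th)
    pt=hz+c*X+[0,0,Z]; P,r=pose(pt,.1305,tilt); return pt+r.apply([0,0,1])*off,r
E
python3 -c "
from h import *
rel(*[tgt(np.radians(t),np.radians(t)) for t in (40,50,60,70,80,90,100)])"
```

```text
at [547.5  27.2 236.4] [-3.128 -0.662  0.131] t 4.67 f [ -2.5 -14.1  -6.3] m [-2.32  1.58 -1.53] open 0.125 grip 29.9 q [-0.17  0.2   2.16  0.93  0.24  0.42]
[-0.8  2.1  0. ] [-0.0006  0.0007 -0.0056] rows 0.1
[-0.8 12.1 -0. ] [-0.0043  0.0005 -0.0222] rows 0.4
[-0.8 22.1 -0.1] [-0.0108  0.0002 -0.0379] rows 0.6
[-0.8 32.1 -0.2] [-0.0199  0.     -0.0522] rows 0.9
[-0.8 42.1 -0.2] [-0.0314 -0.0001 -0.0647] rows 1.2
[-0.7 52.1 -0.3] [-0.0449 -0.0003 -0.0751] rows 1.4
[-0.7 62.1 -0.4] [-0.0599 -0.0004 -0.0829] rows 1.6
```

```bash
python3 -c "
from h import *
rel(*[tgt(np.radians(t),.662) for t in (40,48,56,64,72,80)])"
```

```text
at [547.5  27.2 236.4] [-3.128 -0.662  0.131] t 4.67 f [ -2.5 -14.1  -6.3] m [-2.32  1.58 -1.53] open 0.125 grip 29.9 q [-0.17  0.2   2.16  0.93  0.24  0.42]
[-0.8 -0.   0. ] [-0.0009  0.0007 -0.0056] rows 0.1
[-0.8 -0.   0. ] [-0.0045  0.0005 -0.0188] rows 0.3
[-0.8 -0.   0. ] [-0.01    0.0003 -0.0314] rows 0.5
[-0.8 -0.   0. ] [-0.0171  0.0002 -0.0431] rows 0.7
[-0.8 -0.   0. ] [-0.0259  0.     -0.0537] rows 1.0
[-0.8 -0.   0. ] [-0.036  -0.0001 -0.063 ] rows 1.2
```

Call:
move_arm(
  plan=[
    [[0,0,0],[-0.0005,0,0],-1],
  ],
)

```text
t: 4.8
eef_pos: [547.4, 27.7, 236.6]
tcp_rot: [-3.127, -0.663, 0.131]
ft_force: [-7.1, -31.8, -8.6]
opening: 0.124
grip_force: 30.0
```

```bash
python3 -c "
from h import *
rel(*[tgt(np.radians(t),.69) for t in (40,48,56,64,72,80)])"
```

```text
at [547.4  27.7 236.6] [-3.127 -0.663  0.131] t 4.8 f [ -7.1 -31.8  -8.6] m [-4.94  2.34 -3.48] open 0.124 grip 30.0 q [-0.17  0.2   2.16  0.93  0.25  0.42]
[-0.8  1.6  0. ] [-0.0008  0.0012 -0.0054] rows 0.1
[-0.8  1.6  0. ] [-0.0044  0.001  -0.0186] rows 0.3
[-0.8  1.6  0. ] [-0.0099  0.0008 -0.0312] rows 0.5
[-0.8  1.6  0. ] [-0.017   0.0006 -0.0429] rows 0.7
[-0.8  1.6  0. ] [-0.0257  0.0005 -0.0535] rows 1.0
[-0.8  1.6  0. ] [-0.0358  0.0003 -0.0628] rows 1.2
```

Call:
move_arm(
  plan=[
    [[0,0,0],[-0.001,0.001,-0.0055],-1],
    [[0,0,0],[-0.0044,0.001,-0.0186],-1],
    [[0,0,0],[-0.01,0.0008,-0.0312],-1],
    [[0,0,0],[-0.017,0.0007,-0.0429],-1],
    [[0,0,0],[-0.0257,0.0005,-0.0535],-1],
  ],
)

```text
t: 5.42
eef_pos: [496.6, 20.6, 264.4]
tcp_rot: [-3.126, -0.664, 0.133]
ft_force: [6.8, -19.5, -10.1]
opening: 0.121
grip_force: 30.3
```

```bash
python3 -c "
from h import *
rel(*[tgt(np.radians(t),.665) for t in (72,80,84)])"
```

```text
at [496.6  20.6 264.4] [-3.126 -0.664  0.133] t 5.42 f [  6.8 -19.5 -10.1] m [-3.13  0.09 -2.35] open 0.121 grip 30.3 q [-0.22  0.07  2.22  0.82  0.32  0.5 ]
[-1.   0.   0.1] [-0.0026  0.0008  0.    ] rows 0.0
[-1.   0.   0.1] [-0.0126  0.0006 -0.0093] rows 0.3
[-1.   0.   0.1] [-0.0181  0.0005 -0.0134] rows 0.4
```

Call:
move_arm(
  plan=[
    [[0,0,0],[0,0.0005,0],-0.3],
    [[0,0,0],[0,0.0005,0],-0.3],
    [[0,0,0],[0,0.0005,-0.03],-0.3],
    [[0,0,0],[0,0,-0.075],-0.3],
    [[0,0,0],[0.02,0,-0.11],-0.6],
  ],
)

```text
t: 6.05
eef_pos: [443.0, 14.2, 363.1]
tcp_rot: [-3.119, -0.659, 0.134]
ft_force: [0.3, -0.5, -1.3]
opening: 0.293
grip_force: 0.0
```

```bash
python3 -c "
from h import *
rel(pose(hz+c*85+[0,0,170],.1305),pose(hz+c*85+[0,0,50],.1305))"
```

```text
at [443.   14.2 363.1] [-3.119 -0.659  0.134] t 6.05 f [ 0.3 -0.5 -1.3] m [-0.07  0.28  0.05] open 0.293 grip 0.0 q [-0.29 -0.16  2.12  0.48  0.62  0.83]
[ -1.3 -37.8   0.6] [0.0797 0.0039 0.0897] rows 1.9
[ -1.3 -37.8   0.6] [0.0062 0.006  0.1845] rows 3.0
```

Call:
move_arm(
  plan=[
    [[0,-9,0],[0.03,0.001,0.0],-1],
    [[-0.6,-19,0.3],[0.06,0.002,0.03],-1],
    [[-1,-28,0.5],[0.08,0.003,0.06],-1],
    [[-1.3,-37.8,0.6],[0.08,0.004,0.09],-1],
    [[-1.3,-37.8,0.6],[0.08,0.004,0.09],-1],
  ],
)

```text
t: 6.68
eef_pos: [563.8, 28.6, 336.0]
tcp_rot: [-3.14, 0.008, 0.132]
ft_force: [-0.4, 0.5, -0.4]
opening: 0.004
grip_force: 0.0
```

```bash
python3 -c "
from h import *
a=eyes.read_camera('side')
cv2.imwrite('pics/g2.png',cv2.resize(a['img'][60:290,230:450],None,fx=2,fy=2)[:,:,::-1])
rel(pose(hz+c*85+[0,0,50],.1305),pose(hz+c*0+[0,0,50],.1305),pose(hz-c*40+[0,0,50],.1305),pose(hz-c*50+[0,0,35],.1305))"
```

```text
at [562.8  28.5 338. ] [-3.141e+00  3.000e-03  1.320e-01] t 6.72 f [-0.6  0.3  0.3] m [-0.03 -0.03 -0.01] open 0.002 grip 0.0 q [-0.07  0.3   1.53  0.    1.31  1.37]
[-0.1  0.2  0.1] [-2.40e-03  1.00e-04  1.17e-01] rows 1.9
[-0.1  0.2  0.1] [-0.0874 -0.      0.1172] rows 2.3
[-0.1  0.2  0.1] [-1.274e-01 -1.000e-04  1.173e-01] rows 2.8
[-0.1  0.2  0.1] [-1.373e-01 -1.000e-04  1.324e-01] rows 3.1
```

View pics/g2.png

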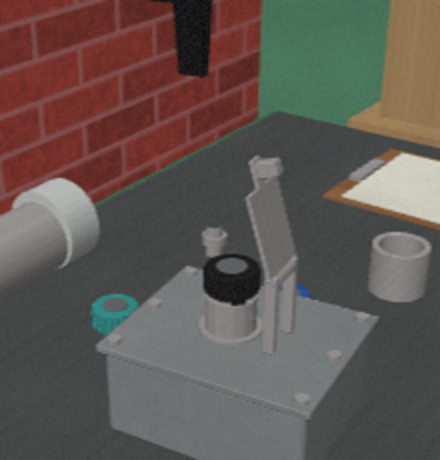

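The side view shows the tab standing near 70° at (272,215), the black cap uncovered at (232,270), and the closed fingers at (193,40). Next I push the tab over from its far side.

Call:
move_arm(
  plan=[
    [[0,0,0],[-0.002,0,0.06],-1],
    [[0,0,0],[-0.002,0,0.117],-1],
    [[0,0,0],[-0.03,0,0.117],-1],
    [[0,0,0],[-0.055,0,0.117],-1],
    [[0,0,0],[-0.075,0,0.117],-1],
  ],
)

```text
t: 7.35
eef_pos: [487.1, 18.0, 225.1]
tcp_rot: [3.141, -0.006, 0.13]
ft_force: [5.5, 0.8, -0.4]
opening: 0.004
grip_force: 2.7
```

Call:
move_arm(
  plan=[
    [[0,0,0],[-0.015,0,0],-1],
    [[0,0,0],[-0.03,0,0],-1],
    [[0,0,0],[-0.042,0,0],-1],
    [[0,0,0],[-0.054,0,0],-1],
    [[0,0,0],[-0.054,0,0],-1],
  ],
)

```text
t: 7.98
eef_pos: [433.2, 11.0, 223.3]
tcp_rot: [3.142, 0.0, 0.13]
ft_force: [-0.1, 0.8, 0.0]
opening: 0.008
grip_force: 0.1
```

```bash
python3 -c "
from h import *
a=eyes.read_camera('side')
cv2.imwrite('pics/g3.png',cv2.resize(a['img'][60:290,230:450],None,fx=2,fy=2)[:,:,::-1])
rel(pose(hz-c*45+[0,0,50],.1305))"
```

```text
at [433.6  11.1 223.1] [-3.142  0.     0.13 ] t 8.03 f [ 0.2 -0.5 -0.5] m [ 0.02 -0.01  0.06] open 0.003 grip 0.0 q [-0.13  0.21  1.99 -0.    0.94  1.31]
[-0.  0. -0.] [-0.0023 -0.0004  0.0021] rows 0.1
```

View pics/g3.png

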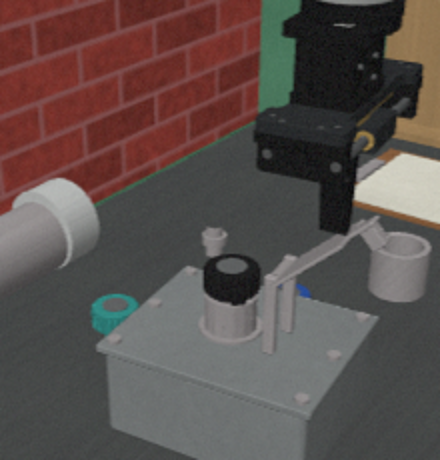

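The side view shows the tab leaning well over, with its tip at (375,225) and roughly 2.4 rad open. It shows no contact force. The cap is uncovered at (232,268). Next I raise the gripper and move over the cap.

Call:
move_arm(
  plan=[
    [[0,0,0],[0.01,0,-0.05],-1],
    [[0,0,0],[0.04,0,-0.08],-0.5],
    [[0,0,-10],[0.09,0,-0.08],0.3],
    [[0,0,-20],[0.09,0,-0.08],0.3],
    [[0,0,-30],[0.09,0,-0.08],0.3],
  ],
)

```text
t: 8.65
eef_pos: [523.6, 23.0, 302.1]
tcp_rot: [-3.14, 0.002, 0.66]
ft_force: [0.4, -0.1, 0.2]
opening: 0.366
grip_force: 0.0
```

```bash
python3 -c "
from h import *
a=eyes.read_camera('side')
for m in eyes.cut_out(a,'cap'): print(m['score'],m['uv'],m['mask'].sum(),atz(a,m['uv'],156))
ax=W((10,0,156)); print(ax,proj(a,ax))
rel(pose(ax+[0,0,24],np.radians(-37.5)),pose([ax[0],ax[1],141],np.radians(-37.5)))
g=cv2.cvtColor(a['img'],cv2.COLOR_RGB2GRAY)
m=(g[170:225,325:365]<45); 
cv2.imwrite('pics/g4.png',cv2.resize(a['img'][150:240,300:390],None,fx=6,fy=6,interpolation=2)[:,:,::-1])"
```

```text
0.89 [345.1, 203.4] 640 [511.74884552  43.70256652 156.        ]
0.67 [285.2, 218.6] 311 [564.00030364 144.29304962 156.        ]
[523.48496953  23.32129907 156.        ] [346.12671903 196.83388985]
at [523.4  22.9 302.4] [-3.14e+00  1.00e-03  6.56e-01] t 8.75 f [ 0.2 -0.2  0.2] m [-0.01  0.   -0.03] open 0.452 grip 0.0 q [-0.08  0.26  1.68 -0.    1.2   0.83]
[-0.   0.1 75.1] [ 5.000e-04 -1.000e-04  1.224e-01] rows 2.0
[-0.   0.1 75.1] [ 6.000e-04 -1.000e-04  1.614e-01] rows 2.6
```

View pics/g4.png

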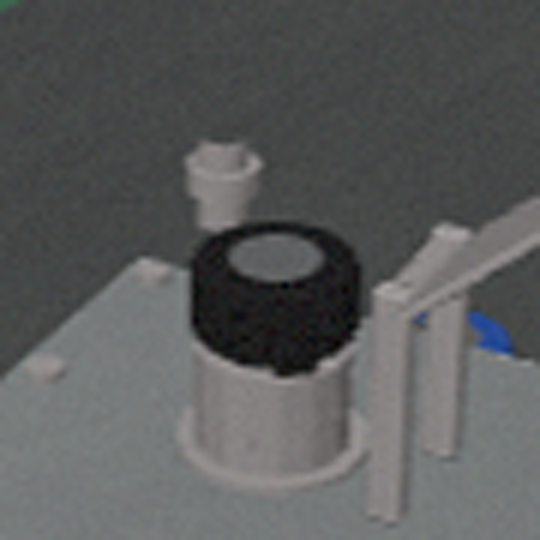

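The crop shows the black cap head centred at about (346,193) px at its top, where the computed axis predicts it, with clearance to the hinge posts. Next I turn the gripper to the start yaw and descend.

Call:
move_arm(
  plan=[
    [[0,0,10],[0.0005,0,0.02],0.3],
    [[0,0,20],[0.0005,0,0.04],0.3],
    [[0,0,30],[0.0005,0,0.06],0.3],
    [[0,0,40],[0.0005,0,0.08],0.3],
    [[0,0,50],[0.0005,0,0.1],0.3],
  ],
)

```text
t: 9.38
eef_pos: [523.7, 23.2, 202.2]
tcp_rot: [3.142, 0.001, -0.229]
ft_force: [0.3, 0.6, 0.0]
opening: 0.652
grip_force: 0.0
```

Call:
move_arm(
  plan=[
    [[0,0,10],[0,0,0.005],0.3],
    [[0,0,20],[0,0,0.01],0.3],
    [[0,0,25],[0,0,0.02],0.3],
    [[0,0,25],[0,0,0.02],0.3],
    [[0,0,25],[0,0,0.02],0.3],
  ],
)

```text
t: 10.0
eef_pos: [524.0, 23.1, 183.2]
tcp_rot: [-3.141, -0.0, -0.655]
ft_force: [0.4, 0.9, 1.1]
opening: 0.654
grip_force: 0.0
```

```bash
python3 -c "
from h import *
ax=W((10,0,143))
rel(pose(ax,np.radians(-37.5)))"
```

```text
at [524.   23.1 183.2] [-3.141 -0.    -0.655] t 10.0 f [0.4 0.9 1.1] m [ 0.12 -0.    0.03] open 0.654 grip 0.0 q [-0.08  0.39  1.84  0.    0.91  2.14]
[-0. -0. -0.] [-0.0005  0.0001  0.0402] rows 0.6
```

Descend in steps with force readings, then close.

Call:
move_arm(
  plan=[
    [[0,0,0],[-0.0005,0,0.015],0.3],
    [[0,0,0],[-0.0005,0,0.022],0.3],
    [[0,0,0],[-0.0005,0,0.029],0.3],
  ],
)

```text
t: 10.38
eef_pos: [523.4, 23.5, 153.3]
tcp_rot: [3.141, 0.0, -0.655]
ft_force: [-0.2, -0.6, -0.6]
opening: 0.652
grip_force: 0.0
```

Call:
move_arm(
  plan=[
    [[0,0,0],[0,0,0.006],0.3],
    [[0,0,0],[0,0,0.0105],0.3],
    [[0,0,0],[0,0,0.0105],0.1],
    [[0,0,0],[0,0,0.0105],0.08],
    [[0,0,0],[0,0,0.0105],0.06],
  ],
)

```text
t: 11.0
eef_pos: [523.9, 23.8, 143.8]
tcp_rot: [-3.14, -0.001, -0.655]
ft_force: [2.8, 4.2, -0.9]
opening: 0.534
grip_force: 2.7
```

```bash
python3 -c "
from h import *
rel()"
```

```text
at [523.9  23.8 143.8] [-3.14e+00 -1.00e-03 -6.55e-01] t 11.0 f [ 2.8  4.2 -0.9] m [ 0.94 -0.42  0.04] open 0.534 grip 2.7 q [-0.08  0.44  1.88  0.    0.82  2.14]
```

Call:
move_arm(
  plan=[
    [[0,0,0],[0,-0.0004,0],-1],
    [[0,0,0],[0,-0.0004,0],-1],
    [[0,0,0],[0,-0.0004,0],-1],
  ],
)

```text
t: 11.38
eef_pos: [524.1, 23.9, 143.8]
tcp_rot: [-3.141, -0.001, -0.655]
ft_force: [2.3, 4.7, 2.7]
opening: 0.521
grip_force: 30.0
```

```bash
python3 -c "
from h import *
rel()"
```

```text
at [524.1  23.9 143.8] [-3.141e+00 -1.000e-03 -6.550e-01] t 11.38 f [2.3 4.7 2.7] m [ 0.92 -0.46  0.01] open 0.521 grip 30.0 q [-0.08  0.44  1.88  0.    0.82  2.14]
```

Call:
move_arm(
  plan=[
    [[0,0,-4],[0,-0.0003,0],-1],
    [[0,0,-8],[0,-0.0003,0],-1],
    [[0,0,-12],[0,-0.0003,0],-1],
  ],
)

```text
t: 11.75
eef_pos: [523.8, 23.7, 143.9]
tcp_rot: [3.141, -0.0, -0.443]
ft_force: [0.4, 0.6, 6.6]
opening: 0.523
grip_force: 30.0
```

```bash
python3 -c "
from h import *
rel()"
```

```text
at [523.8  23.7 143.9] [ 3.141 -0.    -0.443] t 11.75 f [0.4 0.6 6.6] m [ 0.05  0.2  -0.04] open 0.523 grip 30.0 q [-0.08  0.44  1.88 -0.    0.82  1.93]
```

Call:
move_arm(
  plan=[
    [[0,0,-4],[0,0,-0.0003],-1],
    [[0,0,-8],[0,0,-0.0005],-1],
    [[0,0,-12],[0,0,-0.0005],-1],
  ],
)

```text
t: 12.12
eef_pos: [523.8, 23.6, 144.4]
tcp_rot: [3.141, -0.0, -0.234]
ft_force: [-1.0, -0.3, 5.7]
opening: 0.522
grip_force: 30.0
```

```bash
python3 -c "
from h import *
rel()"
```

```text
at [523.8  23.6 144.4] [ 3.141 -0.    -0.234] t 12.12 f [-1.  -0.3  5.7] m [-0.11  0.23  0.  ] open 0.522 grip 30.0 q [-0.08  0.44  1.88 -0.    0.82  1.72]
```

Call:
move_arm(
  plan=[
    [[0,0,-2],[0,0,-0.0005],-1],
    [[0,0,-2],[0,0,-0.0008],-1],
  ],
)

```text
t: 12.38
eef_pos: [523.7, 23.6, 144.9]
tcp_rot: [3.141, -0.0, -0.201]
ft_force: [0.1, -1.3, 2.2]
opening: 0.517
grip_force: 30.0
```

Call:
move_arm(
  plan=[
    [[0,0,-4],[0,0,0],-1],
    [[0,0,-8],[0,0,-0.0002],-1],
    [[0,0,-12],[0,0,-0.0003],-1],
  ],
)

```text
t: 12.75
eef_pos: [523.9, 23.7, 145.2]
tcp_rot: [3.141, -0.0, 0.01]
ft_force: [-1.4, -0.1, 5.0]
opening: 0.52
grip_force: 30.0
```

```bash
python3 -c "
from h import *
rel()"
```

```text
at [523.9  23.7 145.2] [ 3.141 -0.     0.01 ] t 12.75 f [-1.4 -0.1  5. ] m [-0.15  0.13 -0.05] open 0.52 grip 30.0 q [-0.08  0.44  1.88 -0.    0.82  1.48]
```

Call:
move_arm(
  plan=[
    [[0,0,-4],[0,0,-0.0002],-1],
    [[0,0,-8],[0,0,-0.0003],-1],
    [[0,0,-12],[0,0,-0.0005],-1],
  ],
)

```text
t: 13.12
eef_pos: [523.9, 23.7, 145.8]
tcp_rot: [3.141, -0.0, 0.219]
ft_force: [-0.0, 0.4, 4.3]
opening: 0.519
grip_force: 30.0
```

Call:
move_arm(
  plan=[
    [[0,0,0],[0,0,-0.0004],-1],
    [[0,0,0],[0,0,-0.0006],-1],
  ],
)

```text
t: 13.38
eef_pos: [523.8, 23.8, 146.0]
tcp_rot: [3.141, 0.0, 0.216]
ft_force: [-0.0, -2.6, -1.1]
opening: 0.521
grip_force: 30.0
```

```bash
python3 -c "
from h import *
rel()"
```

```text
at [523.8  23.8 146. ] [3.141 0.    0.216] t 13.38 f [-0.  -2.6 -1.1] m [-0.51 -0.09  0.05] open 0.521 grip 30.0 q [-0.08  0.44  1.88 -0.    0.82  1.27]
```

Call:
move_arm(
  plan=[
    [[0,0,-4],[0,0,0.0001],-1],
    [[0,0,-8],[0,0,0],-1],
    [[0,0,-12],[0,0,-0.0001],-1],
  ],
)

```text
t: 13.75
eef_pos: [524.0, 24.0, 146.4]
tcp_rot: [3.141, -0.0, 0.428]
ft_force: [-1.1, -0.1, 3.2]
opening: 0.523
grip_force: 30.0
```

Call:
move_arm(
  plan=[
    [[0,0,0],[0,0,-0.0004],-1],
    [[0,0,0],[0,0,-0.0005],-1],
  ],
)

```text
t: 14.0
eef_pos: [523.9, 24.0, 146.6]
tcp_rot: [3.142, -0.0, 0.425]
ft_force: [0.7, -0.6, -1.0]
opening: 0.517
grip_force: 30.0
```

```bash
python3 -c "
from h import *
rel()"
```

```text
at [523.9  24.  146.6] [ 3.142 -0.     0.425] t 14.0 f [ 0.7 -0.6 -1. ] m [-0.28 -0.25  0.01] open 0.517 grip 30.0 q [-0.08  0.44  1.88 -0.    0.83  1.07]
```

Call:
move_arm(
  plan=[
    [[0,0,-5],[0,0,0.0001],-1],
    [[0,0,-10],[0,0,0],-1],
    [[0,0,-14],[0,0,-0.0001],-1],
  ],
)

```text
t: 14.38
eef_pos: [524.0, 24.0, 147.1]
tcp_rot: [3.141, -0.0, 0.672]
ft_force: [-0.2, -1.4, 4.8]
opening: 0.519
grip_force: 30.0
```

Call:
move_arm(
  plan=[
    [[0,0,0],[0,0,-0.0004],-1],
    [[0,0,0],[0,0,-0.0005],-1],
  ],
)

```text
t: 14.62
eef_pos: [524.0, 24.0, 147.6]
tcp_rot: [3.141, -0.0, 0.669]
ft_force: [-0.4, -1.7, 4.3]
opening: 0.52
grip_force: 30.0
```

Call:
move_arm(
  plan=[
    [[0,0,0],[0,0,-0.0004],-1],
    [[0,0,0],[0,0,-0.0008],-1],
  ],
)

```text
t: 14.88
eef_pos: [524.0, 24.0, 148.2]
tcp_rot: [3.141, -0.0, 0.671]
ft_force: [0.1, -1.6, 4.5]
opening: 0.521
grip_force: 30.0
```

Call:
move_arm(
  plan=[
    [[0,0,-3],[0,0,-0.0005],-1],
    [[0,0,-5],[0,0,-0.0015],-1],
    [[0,0,-5],[0,0,-0.003],-1],
  ],
)

```text
t: 15.25
eef_pos: [523.9, 24.0, 151.2]
tcp_rot: [-3.142, -0.0, 0.758]
ft_force: [-1.0, -0.8, 3.8]
opening: 0.521
grip_force: 30.0
```

Free: the upward spring force persists as it rises. I lift slowly.

Call:
move_arm(
  plan=[
    [[0,0,0],[0,0,-0.003],-1],
    [[0,0,0],[0,0,-0.007],-1],
  ],
)

```text
t: 15.5
eef_pos: [523.6, 24.1, 158.1]
tcp_rot: [-3.141, 0.0, 0.758]
ft_force: [-0.1, -0.4, -1.0]
opening: 0.517
grip_force: 30.0
```

Call:
move_arm(
  plan=[
    [[0,0,0],[0,0,-0.006],-1],
    [[0,0,0],[0,0,-0.012],-1],
    [[0,0,0],[0,0,-0.03],-1],
    [[0,0,0],[0,0,-0.06],-1],
    [[0,0,0],[0,0,-0.08],-1],
  ],
)

```text
t: 16.12
eef_pos: [524.0, 24.0, 239.7]
tcp_rot: [3.141, -0.001, 0.759]
ft_force: [0.5, 0.8, -1.2]
opening: 0.518
grip_force: 30.0
```

```bash
python3 -c "
from h import *
a=eyes.read_camera('side');b=eyes.read_camera('top')
A=cv2.resize(a['img'][100:400,190:440],None,fx=1.6,fy=1.6);B=cv2.resize(b['img'][130:330,170:420],None,fx=1.6,fy=1.6)
B=np.vstack([B,np.zeros((A.shape[0]-B.shape[0],B.shape[1],3),np.uint8)])
cv2.imwrite('pics/g5.png',np.hstack([A,B])[:,:,::-1])
t=np.array([499.2,272.2,0])
rel(pose(t+[0,0,231],.758),pose(t+[0,0,31],.758))"
```

```text
at [524.6  24.  240.3] [ 3.139e+00 -3.000e-03  7.590e-01] t 16.23 f [ 0.2 -0.8 -1.7] m [-0.07 -0.02 -0.04] open 0.518 grip 30.0 q [-0.08  0.32  1.77  0.    1.05  0.73]
[ 0.2 -0.2  0. ] [ 0.1523 -0.1976  0.0091] rows 4.0
[ 0.2 -0.2  0. ] [ 0.1518 -0.1982  0.2091] rows 5.2
```

View pics/g5.png

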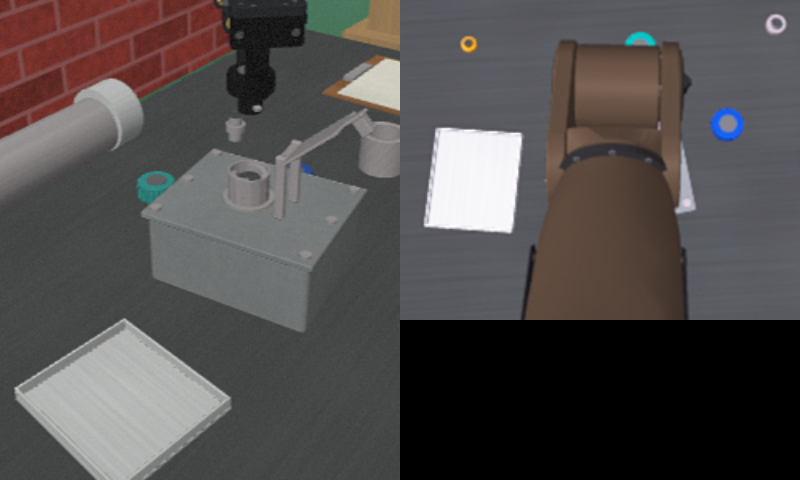

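The side view shows the cap held under the gripper (~(250,85)), with the neck open and the tab still over. The tray is clear at (473,180) in the top view. Next I carry the cap there.

Call:
move_arm(
  plan=[
    [[0,0,0],[0.03,-0.038,0],-1],
    [[0,0,0],[0.06,-0.078,0],-1],
    [[0,0,0],[0.092,-0.12,0],-1],
    [[0,0,0],[0.124,-0.16,0.01],-1],
    [[0,0,0],[0.152,-0.198,0.03],-1],
  ],
)

```text
t: 16.85
eef_pos: [497.6, 274.0, 207.5]
tcp_rot: [3.141, -0.001, 0.759]
ft_force: [0.8, -0.7, -1.3]
opening: 0.521
grip_force: 30.0
```

Call:
move_arm(
  plan=[
    [[0,0,0],[0,0,0.05],-1],
    [[0,0,0],[0,0,0.1],-1],
    [[0,0,0],[0,0,0.14],-1],
    [[0,0,0],[0,0,0.16],-1],
    [[0,0,0],[0,0,0.165],-1],
  ],
)

```text
t: 17.48
eef_pos: [497.1, 271.9, 41.3]
tcp_rot: [-3.141, 0.003, 0.759]
ft_force: [0.9, 0.2, -1.8]
opening: 0.525
grip_force: 30.0
```

```bash
python3 -c "
from h import *
rel(pose([499.2,272.2,32],.758))"
```

```text
at [497.1 271.9  41.3] [-3.141e+00  3.000e-03  7.590e-01] t 17.48 f [ 0.9  0.2 -1.8] m [-0.03 -0.02  0.06] open 0.525 grip 30.0 q [ 0.38  0.64  1.86 -0.    0.65  1.2 ]
[-0.1  0.2  0. ] [0.0018 0.0012 0.0093] rows 0.2
```

Call:
move_arm(
  plan=[
    [[0,0,0],[0.001,0,0.005],-1],
    [[0,0,0],[0.001,0,0.009],-1],
    [[0,0,0],[0.001,0,0.01],-1],
  ],
)

```text
t: 17.85
eef_pos: [498.8, 273.0, 33.5]
tcp_rot: [3.141, -0.001, 0.759]
ft_force: [-0.0, -0.3, -1.1]
opening: 0.521
grip_force: 30.0
```

Call:
move_arm(
  plan=[
    [[0,0,0],[0,0,0.001],-1],
    [[0,0,0],[0,0,0.001],-1],
  ],
)

```text
t: 18.1
eef_pos: [498.8, 273.0, 32.4]
tcp_rot: [3.141, -0.001, 0.759]
ft_force: [-0.4, 0.2, -2.4]
opening: 0.523
grip_force: 30.0
```

Call:
move_arm(
  plan=[
    [[0,0,0],[0,0,0.001],-1],
    [[0,0,0],[0,0,0.002],-1],
    [[0,0,0],[0,0,0.002],-1],
  ],
)

```text
t: 18.48
eef_pos: [498.7, 272.9, 30.1]
tcp_rot: [3.142, -0.0, 0.759]
ft_force: [0.1, 0.4, -1.5]
opening: 0.519
grip_force: 30.0
```

```bash
python3 -c "
from h import *
rel()"
```

```text
at [498.7 272.9  30.1] [ 3.142 -0.     0.759] t 18.48 f [ 0.1  0.4 -1.5] m [ 0.01 -0.05  0.  ] open 0.519 grip 30.0 q [ 0.38  0.66  1.86 -0.    0.62  1.2 ]
```

Call:
move_arm(
  plan=[
    [[0,0,0],[0,0,0.001],-1],
    [[0,0,0],[0,0,0.001],-1],
  ],
)

```text
t: 18.73
eef_pos: [498.7, 272.9, 29.1]
tcp_rot: [3.142, -0.0, 0.759]
ft_force: [-0.9, 0.4, -1.6]
opening: 0.52
grip_force: 30.0
```

Call:
move_arm(
  plan=[
    [[0,0,0],[0,0,0.0008],-1],
    [[0,0,0],[0,0,0.0008],-1],
  ],
)

```text
t: 18.98
eef_pos: [498.7, 273.0, 28.4]
tcp_rot: [3.141, -0.0, 0.759]
ft_force: [0.9, -0.6, -0.4]
opening: 0.523
grip_force: 30.0
```

Call:
move_arm(
  plan=[
    [[0,0,0],[0,0,0.0007],-1],
    [[0,0,0],[0,0,0.0007],-1],
  ],
)

```text
t: 19.23
eef_pos: [498.8, 273.0, 28.3]
tcp_rot: [3.141, -0.001, 0.759]
ft_force: [-1.9, -0.6, 6.6]
opening: 0.518
grip_force: 30.0
```

```bash
python3 -c "
from h import *
rel()"
```

```text
at [498.8 273.   28.3] [ 3.141e+00 -1.000e-03  7.590e-01] t 19.23 f [-1.9 -0.6  6.6] m [-0.15  0.28  0.  ] open 0.518 grip 30.0 q [ 0.38  0.66  1.86 -0.    0.62  1.2 ]
```

Seated on the tray floor (6.6 N). I open gently and retreat upwards.

Call:
move_arm(
  plan=[
    [[0,0,0],[0,0,0],0.3],
    [[0,0,0],[0,0,0],0.3],
    [[0,0,0],[0,0,0],0.3],
    [[0,0,0],[0,0,-0.01],0.3],
    [[0,0,0],[0,0,-0.03],0.3],
  ],
)

```text
t: 19.85
eef_pos: [498.5, 272.8, 58.0]
tcp_rot: [-3.141, 0.001, 0.759]
ft_force: [0.3, 0.4, 1.0]
opening: 0.653
grip_force: 0.0
```

Call:
move_arm(
  plan=[
    [[0,0,0],[0,0,-0.05],0.3],
    [[0,0,0],[0,0,-0.11],0.3],
    [[0,0,0],[0,0,-0.17],0.3],
    [[0,0,0],[0,0,-0.22],0.3],
    [[0,0,0],[0,0,-0.22],0.3],
  ],
)

```text
t: 20.48
eef_pos: [499.5, 273.3, 282.1]
tcp_rot: [3.139, -0.007, 0.759]
ft_force: [-0.7, -0.2, -0.3]
opening: 0.652
grip_force: 0.0
```

```bash
python3 -c "
from h import *
a=eyes.read_camera('side')
cv2.imwrite('pics/g6.png',cv2.resize(a['img'][100:400,150:470],None,fx=1.9,fy=1.9)[:,:,::-1]); rel()"
```

```text
at [498.7 273.  279.5] [ 3.14e+00 -3.00e-03  7.59e-01] t 20.52 f [-0.3 -0.6  0. ] m [-0.07  0.    0.05] open 0.646 grip 0.0 q [ 0.38  0.35  1.61 -0.    1.18  1.2 ]
```

View pics/g6.png

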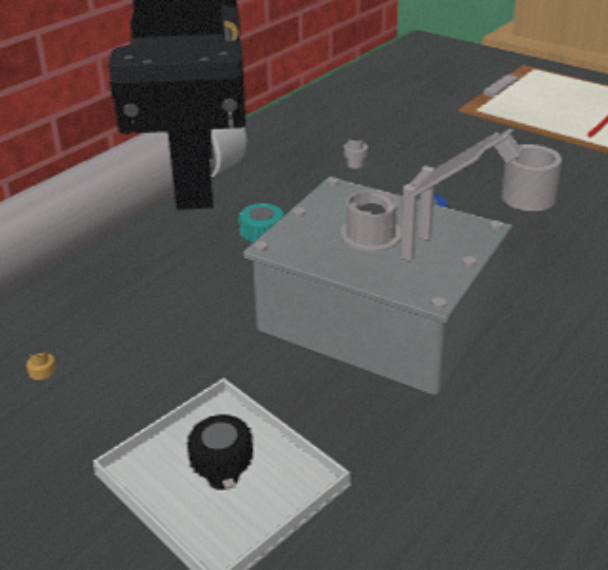

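The cap stands upright in the tray at (220,450) with its disc level and stem below. The tab lies over at (470,160), and the plug, fitting and sleeve have not moved. I hand the job in.

```bash
python3 -c "
from h import *
print(env.job_done())"
```

```text
the job is handed in; nothing more can be done
None
```

I handed the job in at about 20.5 s: the tab is flipped well past upright and stays open, the cap came free after about 1.3 rad anticlockwise and stands upright on its stem in the tray, and the sleeve, plug and fitting were left where they were; I got no verdict back.

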